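# Draw the tasting slate out from under the cheese stack

### The job

I need the slate that is under the cheese stack: draw it out beneath the rail so that the rail holds the cheeses back and the stack stays standing on the marble, then slide the slate on until its leading edge lies flush along the edge of the dark wooden cutting board. Leave it lying flat there, do not touch the stacked cheeses or disturb the other things, and be gentle with the slate: it is brittle, so press on it with no more than about 18 N and bring it up to the cutting board softly.

Things in the scene. Friction and masses are not known exactly. Their poses are not given: they have to be found in the camera images.
- slab: White marble counter slab let into the table, 460 mm (x) by 840 mm (y), fixed; everything below stands on it. Origin at the centre of its underside, its top face 30 mm above that. The top stands 18 to 24 mm above the table, different each time.
- rail: Stainless gallery rail screwed to the slab: two bars between two posts 240 mm apart (posts 12 mm thick, 75 mm high, on 28 mm feet). Lower bar 12 mm thick with its centre 30 mm above the slab, upper bar 10 mm thick at 60 mm. Origin on the slab midway between the posts. x runs along the bars, +y points to the side where the cheeses stand, -y to the cutting board. It does not move.
- slate: Dark grey slate, 140 mm (x) by 220 mm (y), 6 mm thick, 0.5 kg, flat on the slab, passing under the rail between its posts. Origin at the centre of its underside. Too wide to grip, no handle: it is moved by closed fingertips pressed down on the rough, paler -y end and dragged along (about 12 N down; much less slips). It cracks if the robot presses or pushes it with more than 18 N.
- slate_corner_a (a point): Corner of the slate at its -y end, -x side, on the top face (-70, -110, 6 mm in the slate's frame). At the start 80 to 92 mm of this end show on the cutting-board side of the rail. The last 55 mm (y -110 to -55 mm) of the top are rough and grip the fingertips; the rest is smooth (friction on marble about 0.25, under cheese 0.3).
- slate_corner_b (a point): Corner of the slate at its -y end, +x side, on the top face (70, -110, 6 mm in the slate's frame). Slate on marble is a hard touch: set the fingertips down at about 5 mm/s and load them by feel.
- slate_far_edge (a point): Middle of the slate's +y edge, top face (0, 110, 6 mm in the slate's frame). At the start it lies beneath the lowest cheese, 6 to 16 mm short of that cheese's far side.
- wheel: Lowest cheese of the stack: whole wheel with a brown rind, 120 mm across, 45 mm high, 0.35 to 0.65 kg, standing on the slate behind the rail, its rim 8 to 30 mm from the bars at the start. Origin at the centre of its underside.
- half: Second cheese: half wheel, 110 mm by 55 mm, 42 mm high, about 0.2 kg, dark rind and yellow paste, flat on the wheel. Origin at the centre of its underside.
- wedge: Top cheese: pale wedge about 65 mm long, 62 mm wide, 35 mm high, 0.08 kg, flat on the half wheel; the whole stack is 128 mm high above the slab. Origin near the centre of its underside.
- cutting_board: Dark wooden cutting board, 360 mm (x) by 220 mm (y), 20 mm thick, fixed to the slab. Origin at the centre of its underside. Its +y edge (at y = 110 mm in its frame) faces the rail, 250 to 270 mm from the bars and nearly parallel to them: the slate's -y edge must end along it.
- dark_wheel: Bystander: dark cheese wheel, 130 mm across, 60 mm high, on the slab behind the stack. Origin at the centre of its underside.
- cut_piece: Bystander: cut piece of cheese, 85 mm long, 45 mm high, on the cutting board. Origin near the centre of its underside.
- knife: Bystander: black-handled cheese knife, 300 mm long, lying on the cutting board. Origin between handle and blade on its underside, x along the blade.
- honey_jar: Bystander: amber jar, 64 mm across, 85 mm high, on the slab's +x side. Origin at the centre of its underside.
- goat_log: Bystander: white upright goat cheese, 60 mm across, 70 mm high, on the slab's +x side. Origin at the centre of its underside.
- stick_cup: Bystander: white cup of tasting sticks, 66 mm across, 98 mm high with the sticks, on the slab's +x side. Origin at the centre of its underside.
Mind the look-alikes: they are no part of the job. What is shaped like the wheel but turquoise or yellow is not meant. What is shaped like the half but turquoise is not meant.

How it is judged (in metres and radians):
On the way:
1. the slate is drawn clear of the stack and of the rail, the wheel standing on the slab (y of slate_far_edge in the frame of rail below -0.008 m and z of wheel in the frame of rail below 0.004 m and angle between wheel's own z axis and vertical below 0.06 rad), for 0.1 s.
At the end, for the whole second after the job is handed in: Slate flat and still, both leading corners within 4 mm of the cutting board's edge, within its length; wheel level on the slab behind the rail, its centre 55 to 120 mm from the bars, half wheel on it and wedge on that, each within 25 mm of the one below, upright, at rest (y of each of slate_corner_a, slate_corner_b in the frame of cutting_board below 0.114 m and x of slate_corner_a in the frame of cutting_board above -0.18 m and x of slate_corner_b in the frame of cutting_board below 0.18 m and z of slate in the frame of rail below 0.003 m and angle between slate's own z axis and vertical below 0.02 rad and linear speed of slate below 0.005 m/s and y of wheel in the frame of rail between 0.055 and 0.12 m and z of wheel in the frame of rail below 0.004 m and angle between wheel's own z axis and vertical below 0.06 rad and linear speed of wheel below 0.01 m/s and z of half in the frame of wheel above 0.041 m and horizontal distance between half and wheel below 0.025 m and angle between each of half, wedge's own z axis and vertical below 0.08 rad and z of wedge in the frame of half above 0.038 m and horizontal distance between wedge and half below 0.025 m); the robot touches nothing.
It fails at once if the slate is pressed or pushed by the robot with more than 18 N (contact force between any of the fingers, the arm and slate above 18 N).
It fails at once if the slate is driven against the cutting board with more than 20 N (contact force between slate and cutting_board above 20 N).
It fails at once if a cheese of the stack is touched by the robot (contact force between any of the fingers, the arm and wheel above 1 N or contact force between any of the fingers, the arm and half above 1 N or contact force between any of the fingers, the arm and wedge above 1 N).
It fails at once if the stack topples or is shaken apart (angle between any of wheel, half's own z axis and vertical above 0.3 rad or angle between wedge's own z axis and vertical above 0.35 rad).
It fails at once if a bystander is moved by more than 15 mm (distance of any of dark_wheel, cut_piece, knife, honey_jar, goat_log, stick_cup from where it was at the start of the episode above 0.015 m).
It also fails if it takes over 54 s, if anything falls off the work surface, if the arm or the gripper's body presses on something with over 40 N, if the wrist force passes 120 N, or if a joint passes its speed limit or range.

### The arm

A 6-joint arm with a two-finger parallel gripper is mounted at the origin on the work surface. World frame = base frame: x ahead of the robot, y to its left, z up, the work surface at z = 0. Lengths are in m, angles in degrees, forces in N, time in s.
With the tool pointing down it reaches from about 0.25 to 0.725 m from the base axis. Payload 9.7 kg.
Tool frame: the origin (TCP) lies between the finger pads; the fingertips stand 11 mm ahead of it and the grasp point (between the pads) lies 8 mm behind it; z points along the fingers, x is the direction in which the jaws open and shut, and the axes are right-handed (so a half turn about z gives the same grasp; the last joint's range is limited). The gripper opens to 85 mm and grips with 20 to 120 N. Pads are 22 mm wide; open, the fingers measure 114 mm over their backs; the gripper's body (76 mm by 85 mm) begins 54 mm behind the grasp point. The pads swing forward as they close: fully open they stand 13 mm farther back than shut.
Start: joints at [-65.489, 4.979, 10.078, 95.1, 0, 90], TCP at [0.228, -0.5, 0.242] pointing down, gripper open.
Joint ranges: [-179.16, 179.16], [-48.56, 103.87], [-65.8, 70.77], [-126.05, 130.52], [-82.76, 87.17], [-180, 180]. Speed limits (degrees/s): [127.2, 127.2, 147.25, 180, 180, 180].

### API

Orientations are given as [roll, pitch, yaw] about the fixed x, y, z axes, in that order (R = Rz(yaw) Ry(pitch) Rx(roll)).
In Python, from workcell import get_obs, camera, job_done, spotter gives the robot as it stands.
- The arm moves only by the tool play_rows, never from a script. Its argument "rows" is a list of rows, each a list of 3 entries, a list of its own where there are three numbers: the closure, from 0 (fully open) to 1 (shut), then the shift along the tool's x, y, z in cm, then the turn, a rotation vector about the tool's x, y, z in degrees. In form: [[claw, [x, y, z], [wx, wy, wz]], ...]. A call has 1 to 12 rows; each row shifts and turns the pose as measured when the row begins, along the tool's axes as they then stand; what a row does not reach is not made up. A row lasts 1/10 s, in which the tool goes at most 50 mm and 8.59 degrees, less where a joint would pass 70% of its speed; a pose out of reach is approached as far as the arm can. A call is refused whole if a number of a shift passes 5 or a number of a turn 8.59, either way. A call with a gripper value outside its range is refused whole. The fingers move at their own pace and stop on an object; "newtons" is the grip in N (left out, the last holds). Time passes only in rows, so rows that do not move let the fingers close. It gives the time, the measured TCP pose, the force and the opening at its end, in the units of the state.
- get_obs(): the state, without advancing time (a new reading comes with each control period).
- camera(name): name is "scene" or "top" or "wrist"; returns a dict with "img" (420x560x3 uint8, red, green, blue), "intrinsics" (3x3 intrinsics, pixels), "xyz" and "orientation" of the camera in the world. Camera axes: x right, y down, z forward; pixel columns grow to the right and rows downward; lengths in m; the calibration is good to about 2 mm. A picture is of the moment at which its call begins. There is no depth.
- job_done(): hands the job in, once; it reports no verdict.
Trained networks look in a picture, given as the dict that the camera call returned (one of the last four; its "shot" number tells which), for a name from the list of things; names that differ only in an ending like _2 or _b are one class to them, and where a whole thing is asked for, a point or a joint stands for the part that bears it (a point fixed in the world has none). Each returns a list of dicts, best first, with "confidence" (0 to 1); they miss things now and then, are a little off and sometimes report something else, mostly with a low value. They report only what shows in the picture. A call takes as long as a camera call. They do not tell look-alikes from the thing itself.
- spotter.spot_in(picture, thing): "point" ([x, y, z] in m, in world coordinates, good to about 4 mm: the middle of the surface that is visible of it).
- spotter.trace(picture, thing): "pixels" (420x560 bool, what is visible of it).
The state is a dict: "time": time; "q": joint angles; "qd": joint speeds; "joint_efforts": joint torques, N m; "ee_pos": TCP position; "tcp_rot": TCP orientation; "wrist_force": force on the tool from outside, world axes, zero at the start; "torque": the same for the moment, N m; "opening": finger opening in m.
Only numpy, scipy, OpenCV 4.12 (cv2) and the standard library are available. Lean on these libraries where they do the work, as an engineer would, in place of code of your own. Each camera call takes 0.05 s, during which the arm holds its last target.

## Working session

There is one attempt and no reset: what is moved stays moved. The work goes in short steps, Python scripts to look and compute and a tool call to move; the robot and the scene stay as the last step left them, time stands still between calls to the robot, and variables do not carry over. Pictures are saved under pics/ and viewed, and the job is handed in when it is done.

Besides the shell and the picture viewer there is one more tool, called after "Emit:" as name(argument=value, ...) on one line, values as JSON. play_rows: Moves the arm, as the interface text tells. Its arguments: {"type":"object","properties":{"rows":{"type":"array","items":{"type":"array"}},"newtons":{"type":"number"}},"required":["rows"]}

```bash
mkdir -p pics; ls
cat > h.py <<'E'
from workcell import get_obs, camera, job_done, spotter
import numpy as np, cv2
from scipy.spatial.transform import Rotation as R
def Rc(c):
    o=np.array(c["orientation"],float)
    return o if o.shape==(3,3) else R.from_euler('xyz',o,degrees=True).as_matrix()
def ray(c,u,v,z):
    d=Rc(c)@np.linalg.inv(np.array(c["intrinsics"]))@np.array([u,v,1.]); p=np.array(c["xyz"])
    return p+d*(z-p[2])/d[2]
def proj(c,P):
    q=np.array(c["intrinsics"])@(Rc(c).T@(np.array(P)-np.array(c["xyz"]))); return q[:2]/q[2]
def save(c,n,crop=None,s=1):
    im=c["img"][:,:,::-1]
    if crop: x0,y0,x1,y1=crop; im=im[y0:y1,x0:x1]
    if s!=1: im=cv2.resize(im,None,fx=s,fy=s,interpolation=cv2.INTER_CUBIC)
    cv2.imwrite("pics/"+n+".png",im)
E
python3 - <<'E'
from h import *
o=get_obs(); print(o)
for n in ["scene","top"]:
    c=camera(n); save(c,n+"0"); print(n,c["xyz"],c["orientation"],c["intrinsics"])
    for t in ["slate","rail","wheel","half","wedge","cutting_board","slab","knife","cut_piece","dark_wheel"]:
        print(t,[(np.round(d["point"],3),round(d["confidence"],2)) for d in spotter.spot_in(c,t)][:3])
E
```

```text
pics
{'time': 0.0, 'q': array([-6.54878094e+01,  5.01011446e+00,  1.00322543e+01,  9.50989996e+01,
        1.44389020e-03,  9.00004323e+01]), 'qd': array([ 0.02383034,  0.08102147, -0.06881705,  0.03343529,  0.04953212,
       -0.07581712]), 'joint_efforts': array([-2.07135354e-04, -5.20394361e+01,  4.64801109e+01,  1.64316874e-02,
        2.95111136e-05,  2.22921521e-07]), 'ee_pos': array([ 0.22810068, -0.50022253,  0.24157281]), 'tcp_rot': array([-1.79998557e+02,  7.68597096e-02, -6.54882417e+01]), 'wrist_force': array([-1.22084599, -1.14939218, -0.47353715]), 'torque': array([ 0.0218246 , -0.00450243, -0.02603182]), 'opening': 0.08488975490835868}
scene [1.13309717 0.28656043 1.23684287] [-149.09064071   -0.28925791  109.66047647] [[418.90654592   0.         275.39819307]
 [  0.         418.90654592 208.88370848]
 [  0.           0.           1.        ]]
slate [(array([0.54 , 0.07 , 0.027]), 0.67)]
rail [(array([0.534, 0.098, 0.081]), 0.6)]
wheel [(array([0.21 , 0.304, 0.045]), 0.7), (array([0.298, 0.534, 0.043]), 0.66), (array([0.571, 0.209, 0.068]), 0.62)]
half [(array([ 0.812,
[... 764 characters left out ...]
74, 0.07 ]), 0.98), (array([0.195, 0.296, 0.047]), 0.75), (array([0.288, 0.528, 0.042]), 0.58)]
half [(array([ 0.803, -0.205,  0.042]), 0.93), (array([0.53 , 0.182, 0.117]), 0.7)]
wedge [(array([0.53 , 0.187, 0.15 ]), 0.47), (array([0.513, 0.076, 0.029]), 0.4)]
cutting_board [(array([ 0.49 , -0.253,  0.041]), 0.76)]
slab [(array([0.707, 0.174, 0.106]), 0.72), (array([0.52 , 0.097, 0.086]), 0.7), (array([0.462, 0.071, 0.02 ]), 0.6)]
knife [(array([0.516, 0.074, 0.026]), 0.75), (array([ 0.416, -0.342,  0.054]), 0.6), (array([ 0.571, -0.298,  0.086]), 0.48)]
cut_piece [(array([ 0.572, -0.297,  0.085]), 0.64), (array([0.508, 0.172, 0.073]), 0.25)]
dark_wheel [(array([0.518, 0.352, 0.082]), 0.8)]
```

View pics/scene0.png

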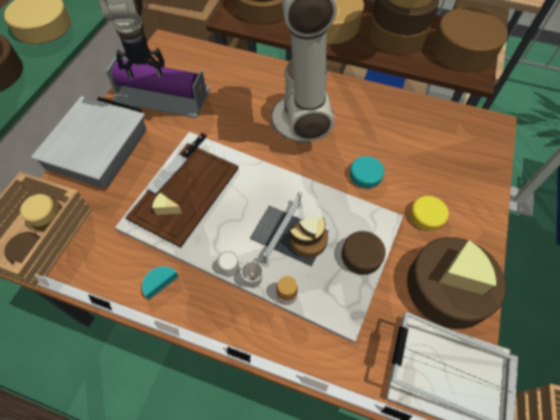

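View pics/top0.png

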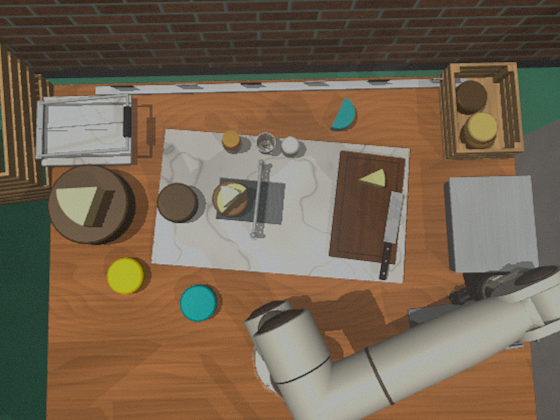

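The scene picture shows the slate at (275,232), with the stack at (310,232), the rail at (282,225) and the board at (185,195). In the top view they are at (248,200), (230,198), (260,200) and (368,207). The look-alikes are a turquoise wheel at top (198,303), a yellow wheel at (126,276) and a turquoise half at (343,113). None of these is under or behind the rail, so I'll use the grey slate under the brown stack.

Run:
```python
from h import *
c=camera("top"); save(c,"topc",(205,120,345,270),5)
np.save("top.npy",c,allow_pickle=True)
c=camera("scene"); save(c,"scenec",(180,130,340,280),5)
```

```text
(no output)
```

View pics/topc.png

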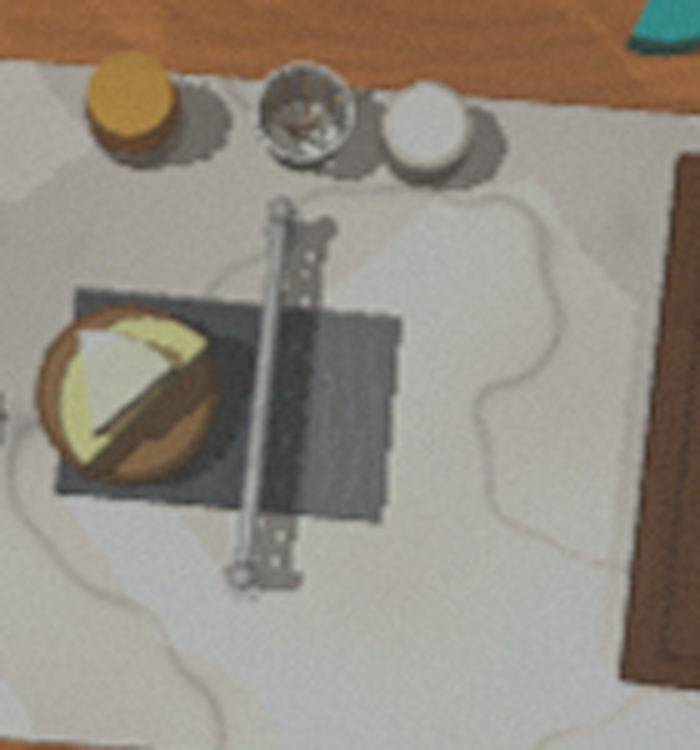

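View pics/scenec.png

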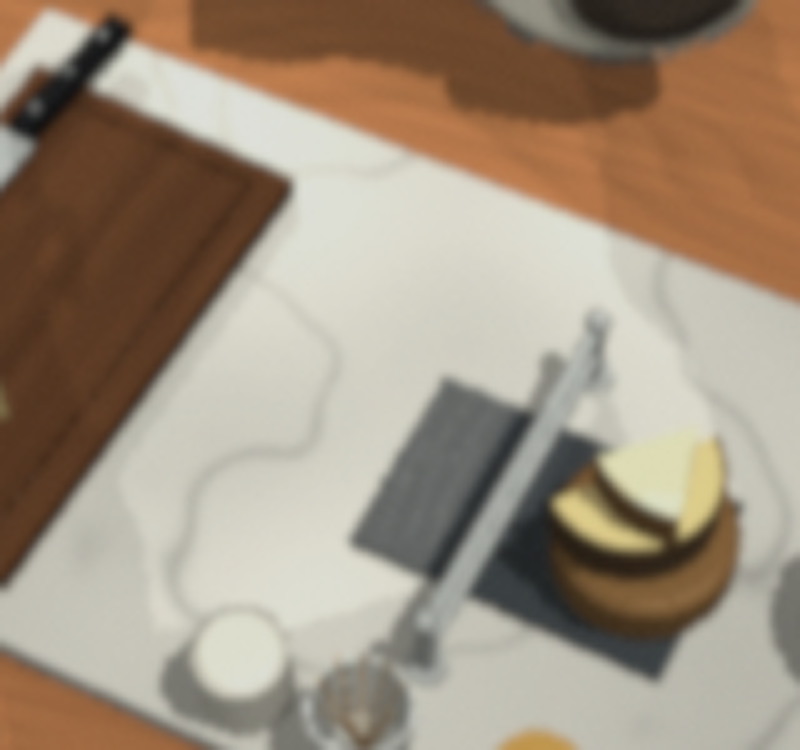

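Run:
```python
from h import *
T=camera("top");S=camera("scene")
t=lambda x,y:((x+.5)/5-.5+205,(y+.5)/5-.5+120)
s=lambda x,y:((x+.5)/5-.5+180,(y+.5)/5-.5+130)
for zs in (.018,.021,.024):
    print(zs)
    for n,tp,h in [("b",(401,318),6),("a",(379,521),6),("fb",(77,290),6),("fa",(57,492),6),("Bb",(680,155),20),("Ba",(622,682),20),("rail+",(281,207),60+8),("rail-",(241,574),68)]:
        print(n,np.round(ray(T,*t(*tp),zs+h/1000),4))
    for n,tp,h in [("b",(352,543),6),("a",(445,380),6),("Ba",(291,187),20),("Bedge",(8,583),20),('fb',(658,681),6),("rail-",(598,315),72),("rail+",(428,618),72)]:
        print("S",n,np.round(ray(S,*s(*tp),zs+h/1000),4))
def tri(p,q):
    A=[];b=[]
    M=np.zeros((3,3));v=np.zeros(3)
    for c,u in((T,p),(S,q)):
        d=Rc(c)@np.linalg.inv(np.array(c["intrinsics"]))@np.array([*u,1.]);d/=np.linalg.norm(d);P=np.eye(3)-np.outer(d,d);M+=P;v+=P@c["xyz"]
    return np.round(np.linalg.solve(M,v),4)
print("tri b",tri(t(401,318),s(352,543)),"a",tri(t(379,521),s(445,380)),"Ba",tri(t(622,682),s(291,187)))
```

```text
0.018
b [0.5798 0.0035 0.024 ]
a [0.4426 0.0225 0.024 ]
fb [0.6048 0.2222 0.024 ]
fa [0.468  0.2378 0.024 ]
Bb [ 0.6843 -0.1886  0.038 ]
Ba [ 0.3305 -0.1344  0.038 ]
rail+ [0.6456 0.0822 0.086 ]
rail- [0.4062 0.1141 0.086 ]
S b [0.5793 0.0079 0.024 ]
S a [0.4428 0.022  0.024 ]
S Ba [ 0.3374 -0.1329  0.038 ]
S Bedge [ 0.6858 -0.1832  0.038 ]
S fb [0.6043 0.2228 0.024 ]
S rail- [0.3997 0.1133 0.09  ]
S rail+ [0.6409 0.0844 0.09  ]
0.021
b [0.5794 0.0036 0.027 ]
a [0.4423 0.0226 0.027 ]
fb [0.6043 0.2219 0.027 ]
fa [0.4678 0.2375 0.027 ]
Bb [ 0.6836 -0.1881  0.041 ]
Ba [ 0.3304 -0.1341  0.041 ]
rail+ [0.645  0.0822 0.089 ]
rail- [0.4061 0.114  0.089 ]
S b [0.5807 0.0086 0.027 ]
S a [0.4445 0.0226 0.027 ]
S Ba [ 0.3394 -0.1318  0.041 ]
S Bedge [ 0.6869 -0.182   0.041 ]
S fb [0.6056 0.223  0.027 ]
S rail- [0.4017 0.1138 0.093 ]
S rail+ [0.6422 0.0849 0.093 ]
0.024
b [0.5789 0.0037 0.03  ]
a [0.4421 0.0227 0.03  ]
fb [0.6038 0.2216 0.03  ]
fa [0.4675 0.2372 0.03  ]
Bb [ 0.683  -0.1876  0.044 ]
Ba [ 0.3304 -0.1337  0.044 ]
rail+ [0.6444 0.0822 0.092 ]
rail- [0.4059 0.114  0.092 ]
S b [0.582  0.0093 0.03  ]
S a [0.4462 0.0233 0.03  ]
S Ba [ 0.3413 -0.1308  0.044 ]
S Bedge [ 0.688  -0.1809  0.044 ]
S fb [0.607  0.2232 0.03  ]
S rail- [0.4036 0.1142 0.096 ]
S rail+ [0.6434 0.0854 0.096 ]
tri b [0.5793 0.0055 0.0229] a [0.4426 0.0222 0.0238] Ba [ 0.3306 -0.136   0.028 ]
```

Emit:
play_rows(rows=[[1, [0, 0, 0], [0, 0, -8.5]], [1, [0, 0, 0], [0, 0, -8.5]], [1, [0, 0, 0], [0, 0, -8.5]], [1, [0, 0, 0], [0, 0, -8.5]], [1, [0, 0, 0], [0, 0, -8.5]], [1, [0, 0, 0], [0, 0, -8.5]], [1, [0, 0, 0], [0, 0, -8.5]]], newtons=40)

```text
time: 2.0
ee_pos: [0.2282, -0.5004, 0.2423]
tcp_rot: [-180.0, 0.0, -5.1]
wrist_force: [-0.1, -0.1, -0.1]
opening: -0.0001
```

Emit:
play_rows(rows=[[1, [1.9, -4.5, 0], [0, 0, 0]], [1, [1.9, -4.5, 0], [0, 0, 0]], [1, [1.9, -4.5, 0], [0, 0, 0]], [1, [1.9, -4.5, 0], [0, 0, 0]], [1, [1.9, -4.5, 0], [0, 0, 0]], [1, [1.9, -4.5, 0], [0, 0, 0]], [1, [1.9, -4.5, 0], [0, 0, 0]], [1, [1.9, -4.5, 0], [0, 0, 0]], [1, [1.9, -4.5, 0], [0, 0, 0]], [1, [1.9, -4.5, 0], [0, 0, 0]], [1, [1.9, -4.5, 0], [0, 0, 0]]])

```text
time: 3.1
ee_pos: [0.4812, -0.0158, 0.242]
tcp_rot: [180.0, -0.3, -5.2]
wrist_force: [1.6, -1.2, -0.4]
opening: 0.0002
```

Look with the wrist camera here.

Run:
```python
from h import *
c=camera("wrist"); save(c,"w1"); print(c["xyz"],c["orientation"],c["intrinsics"],get_obs()["ee_pos"])
```

```text
[0.48740904 0.06105165 0.37339747] [162.67484998  -0.28586771  -5.22318385] [[338.3042377    0.         282.07870223]
 [  0.         338.3042377  206.26878006]
 [  0.           0.           1.        ]] [ 0.48364983 -0.01052723  0.24114336]
```

View pics/w1.png

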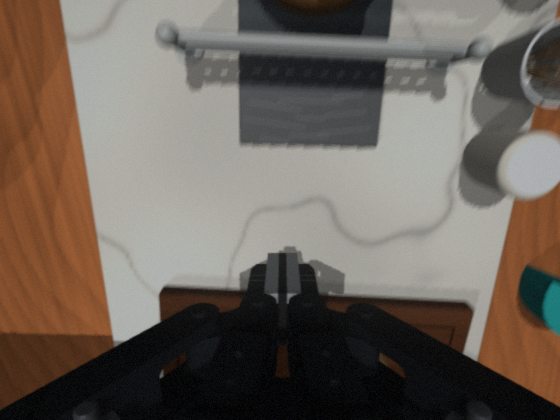

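The wrist view shows the slate's leading corners at (240,144) and (378,147), and the board's corners at (163,288) and (470,303). The camera sits on the +y side and would hang close to the stack, so I'll flip the tool half a turn.

Run:
```python
from h import *
c=camera("wrist"); o=get_obs(); print(o["q"])
save(c,"w1c",(150,10,490,320),2.3)
for z in (.018,.021,.024):
  P=[ray(c,*p,z+h) for p,h in [((240,144),.006),((378,147),.006),((163,288),.02),((470,303),.02),((168,33),.075),((480,48),.075)]]
  print(z,np.round(P,4).tolist(),[round(np.linalg.norm(P[i]-P[i+1]),4) for i in(0,2,4)],[round(np.degrees(np.arctan2(*(P[i+1]-P[i])[1::-1])),2) for i in (0,2,4)])
```

```text
[-1.59938287e+00 -4.46621593e+00  4.61964323e-01  9.47336578e+01
  2.63352310e-02  9.33115565e+01]
0.018 [[0.4449, 0.0285, 0.024], [0.5854, 0.0131, 0.024], [0.3413, -0.1206, 0.038], [0.6854, -0.1712, 0.038], [0.4104, 0.1221, 0.093], [0.6438, 0.0915, 0.093]] [np.float64(0.1413), np.float64(0.3478), np.float64(0.2354)] [np.float64(-6.28), np.float64(-8.38), np.float64(-7.46)]
0.021 [[0.4453, 0.0289, 0.027], [0.5845, 0.0135, 0.027], [0.3426, -0.1189, 0.041], [0.6837, -0.1691, 0.041], [0.4112, 0.1215, 0.096], [0.6422, 0.0913, 0.096]] [np.float64(0.1401), np.float64(0.3447), np.float64(0.2329)] [np.float64(-6.28), np.float64(-8.38), np.float64(-7.46)]
0.024 [[0.4457, 0.0292, 0.03], [0.5837, 0.014, 0.03], [0.344, -0.1172, 0.044], [0.6819, -0.167, 0.044], [0.4121, 0.1209, 0.099], [0.6405, 0.091, 0.099]] [np.float64(0.1389), np.float64(0.3416), np.float64(0.2304)] [np.float64(-6.28), np.float64(-8.38), np.float64(-7.46)]
```

View pics/w1c.png

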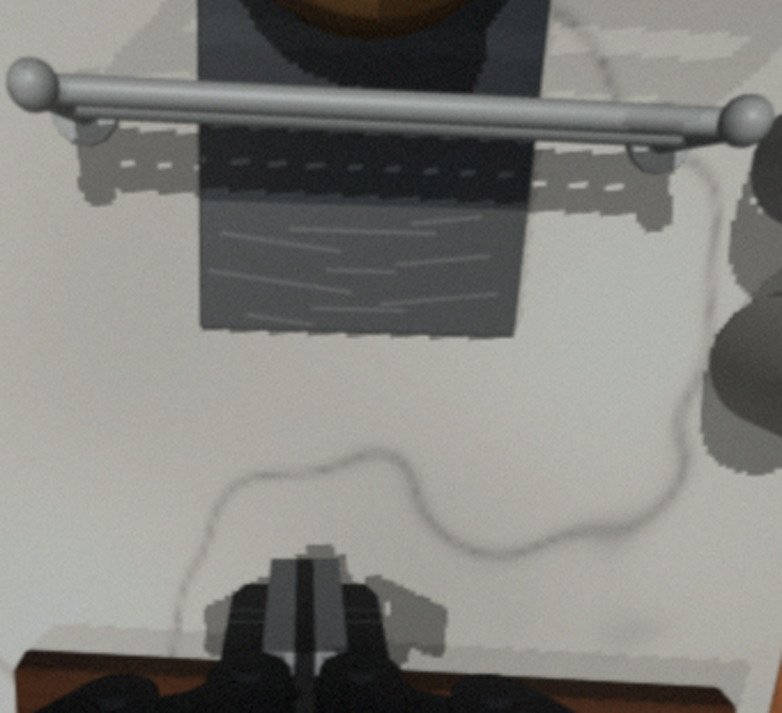

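Emit:
play_rows(rows=[[1, [0, 0, 0], [0, 0, -8.5]], [1, [0, 0, 0], [0, 0, -8.5]], [1, [0, 0, 0], [0, 0, -8.5]], [1, [0, 0, 0], [0, 0, -8.5]], [1, [0, 0, 0], [0, 0, -8.5]], [1, [0, 0, 0], [0, 0, -8.5]], [1, [0, 0, 0], [0, 0, -8.5]], [1, [0, 0, 0], [0, 0, -8.5]], [1, [0, 0, 0], [0, 0, -8.5]], [1, [0, 0, 0], [0, 0, -8.5]], [1, [0, 0, 0], [0, 0, -8.5]], [1, [0, 0, 0], [0, 0, -8.5]]])

```text
time: 4.4
ee_pos: [0.4811, -0.015, 0.2413]
tcp_rot: [179.9, 0.1, 98.2]
wrist_force: [0.1, -0.6, 0.5]
opening: -0.0002
```

Emit:
play_rows(rows=[[1, [0, 0, 0], [0, 0, -8.5]], [1, [0, 0, 0], [0, 0, -8.5]], [1, [0, 0, 0], [0, 0, -8.5]], [1, [0, 0, 0], [0, 0, -8.5]], [1, [0, 0, 0], [0, 0, -8.5]], [1, [0, 0, 0], [0, 0, -8.5]], [1, [0, 0, 0], [0, 0, -8.5]], [1, [0, 0, 0], [0, 0, -8.5]], [1, [0, 0, 0], [0, 0, -8.5]]])

```text
time: 5.3
ee_pos: [0.4796, -0.0189, 0.2421]
tcp_rot: [-179.9, 0.2, 175.6]
wrist_force: [1.2, 0.1, -0.2]
opening: -0.0004
```

Emit:
play_rows(rows=[[1, [-1.5, 3.2, 2.0], [0, 0, 0]], [1, [-1.4, 3.2, 2.0], [0, 0, 0]], [1, [0, 0, 4], [0, 0, 0]], [1, [0, 0, 4], [0, 0, 0]], [1, [0, 0, 3], [0, 0, 0]], [1, [0, 0, 0], [0, 0, 0]], [1, [0, 0, 0], [0, 0, 0]]])

```text
time: 6.0
ee_pos: [0.5157, 0.0418, 0.09]
tcp_rot: [-179.9, 0.5, 175.8]
wrist_force: [0.7, -0.1, 0.7]
opening: 0.0001
```

Run:
```python
from h import *
c=camera("wrist"); save(c,"w2"); o=get_obs(); print(o["ee_pos"],o["tcp_rot"],o["wrist_force"],c["xyz"])
c=camera("scene"); save(c,"s2",(180,60,340,280),3.5/1.3)
c=camera("top"); save(c,"t2",(205,120,345,270),4)
```

```text
[0.51574155 0.0417317  0.09012706] [-179.9036859     0.48293873  175.83872002] [ 0.06613813  0.21800791 -1.06483889] [ 0.50895407 -0.03230028  0.22159589]
```

View pics/w2.png

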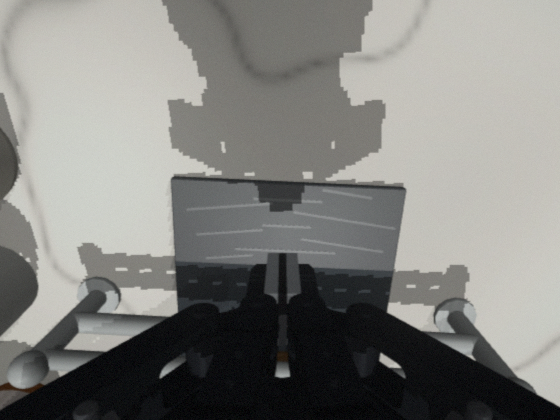

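View pics/s2.png

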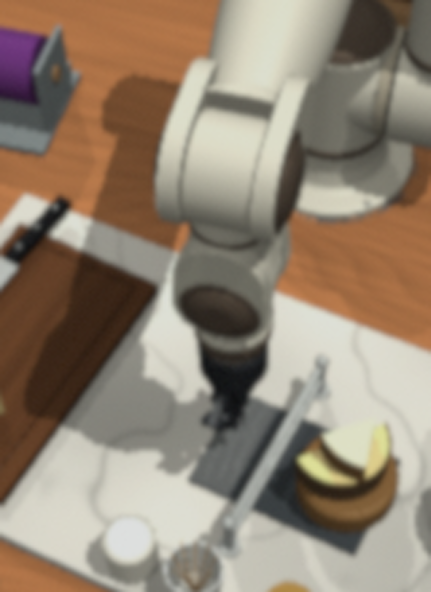

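Run:
```python
from h import *
c=camera("wrist"); save(c,"w3",(150,150,430,300),2.8)
tip=np.array(get_obs()["ee_pos"])
for z in (.018,.021,.024):
  P=[ray(c,*p,z+.006)[:2] for p in [(172,178),(405,188)]]
  d=P[1]-P[0]; L=np.linalg.norm(d); u=d/L; w=tip[:2]-(P[0]+P[1])/2; n=np.array([-u[1],u[0]])
  print(z,np.round(P,4).tolist(),L,np.degrees(np.arctan2(-d[1],-d[0])),"along edge",w@u,"behind edge",w@n)
```

```text
0.018 [[0.5808, 0.0065], [0.4415, 0.0224]] 0.14028864061296117 -6.518847779485371 along edge -0.0023153214152051276 behind edge -0.02791758979764296
0.021 [[0.5798, 0.0059], [0.4425, 0.0216]] 0.13816951964666738 -6.518847779485365 along edge -0.002260389377193809 behind edge -0.02862062822952353
0.024 [[0.5787, 0.0053], [0.4435, 0.0208]] 0.13605039868037347 -6.51884777948537 along edge -0.002205457339182375 behind edge -0.029323666661404093
```

View pics/w3.png

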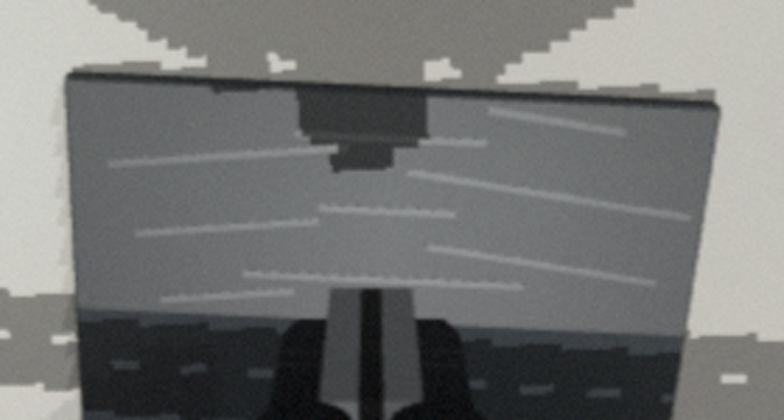

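Emit:
play_rows(rows=[[1, [0.2, 0, 2.0], [0, 0.5, 2.0]], [1, [0, 0, 1.5], [0, 0, 0]], [1, [0, 0, 0.6], [0, 0, 0]], [1, [0, 0, 0], [0, 0, 0]], [1, [0, 0, 0], [0, 0, 0]]])

```text
time: 6.7
ee_pos: [0.518, 0.042, 0.0539]
tcp_rot: [180.0, 0.6, 173.9]
wrist_force: [-0.7, -0.6, -0.1]
opening: -0.0003
```

Emit:
play_rows(rows=[[1, [0, 0, 0.05], [0, 0, 0]], [1, [0, 0, 0.05], [0, 0, 0]], [1, [0, 0, 0.05], [0, 0, 0]], [1, [0, 0, 0.05], [0, 0, 0]]])

```text
time: 7.1
ee_pos: [0.519, 0.0421, 0.0536]
tcp_rot: [179.9, 0.7, 173.9]
wrist_force: [-0.2, -0.7, -0.2]
opening: 0.0002
```

Emit:
play_rows(rows=[[1, [0.02, 0, 0.1], [0, 0.1, 0]], [1, [0.02, 0, 0.1], [0, 0.1, 0]], [1, [0.02, 0, 0.1], [0, 0.1, 0]], [1, [0.02, 0, 0.1], [0, 0.1, 0]]])

```text
time: 7.5
ee_pos: [0.5182, 0.0422, 0.0494]
tcp_rot: [179.9, 0.3, 173.9]
wrist_force: [0.5, -0.5, 0.1]
opening: 0.0003
```

Emit:
play_rows(rows=[[1, [0.02, 0, 0.1], [0, 0.1, 0]], [1, [0.02, 0, 0.1], [0, 0.1, 0]], [1, [0.02, 0, 0.1], [0, 0.1, 0]], [1, [0.02, 0, 0.1], [0, 0.1, 0]], [1, [0.02, 0, 0.06], [0, 0.05, 0]], [1, [0.02, 0, 0.06], [0, 0.05, 0]]])

```text
time: 8.1
ee_pos: [0.5168, 0.0423, 0.0435]
tcp_rot: [179.9, -0.3, 173.9]
wrist_force: [-0.6, -0.4, 0.2]
opening: -0.0006
```

Emit:
play_rows(rows=[[1, [0, 0, 0.06], [0, -0.05, 0]], [1, [0, 0, 0.06], [0, -0.05, 0]], [1, [0, 0, 0.06], [0, -0.05, 0]], [1, [0, 0, 0.06], [0, 0, 0]]])

```text
time: 8.5
ee_pos: [0.5168, 0.0423, 0.0409]
tcp_rot: [180.0, -0.1, 173.9]
wrist_force: [0.4, 0.3, -0.7]
opening: 0.0005
```

Emit:
play_rows(rows=[[1, [0, 0, 0.06], [0, 0, 0]], [1, [0, 0, 0.06], [0, 0, 0]], [1, [0, 0, 0.06], [0, 0, 0]]])

```text
time: 8.8
ee_pos: [0.5168, 0.0423, 0.039]
tcp_rot: [180.0, -0.1, 173.9]
wrist_force: [0.2, -1.2, -0.3]
opening: -0.0003
```

Emit:
play_rows(rows=[[1, [0, 0, 0.05], [0, 0, 0]], [1, [0, 0, 0.05], [0, 0, 0]]])

```text
time: 9.0
ee_pos: [0.5169, 0.0423, 0.0387]
tcp_rot: [179.9, -0.1, 173.9]
wrist_force: [-3.5, -0.8, 7.4]
opening: -0.0001
```

Emit:
play_rows(rows=[[1, [0, 0, 0.05], [0, 0, 0]]])

```text
time: 9.1
ee_pos: [0.5169, 0.0423, 0.0387]
tcp_rot: [179.9, -0.0, 173.9]
wrist_force: [-2.4, 0.1, 4.7]
opening: 0.0005
```

Emit:
play_rows(rows=[[1, [0, 0, 0.08], [0, 0, 0]]])

```text
time: 9.2
ee_pos: [0.5169, 0.0423, 0.0386]
tcp_rot: [179.9, -0.0, 173.9]
wrist_force: [-4.2, -0.1, 9.1]
opening: -0.0001
```

Emit:
play_rows(rows=[[1, [0, 0, 0.1], [0, 0, 0]]])

```text
time: 9.3
ee_pos: [0.5169, 0.0423, 0.0387]
tcp_rot: [179.9, 0.0, 173.9]
wrist_force: [-6.3, 0.1, 11.6]
opening: -0.0002
```

Emit:
play_rows(rows=[[1, [0.03, -0.06, 0.1], [0, 0, 0]], [1, [0.03, -0.1, 0.1], [0, 0, 0]]])

```text
time: 9.5
ee_pos: [0.5169, 0.0421, 0.0387]
tcp_rot: [179.7, 0.1, 174.0]
wrist_force: [-1.5, 5.1, 6.1]
opening: 0.0004
```

Emit:
play_rows(rows=[[1, [0.03, -0.1, 0.13], [0.2, 0, 0]], [1, [0.03, -0.12, 0.14], [0.2, 0, 0]]])

```text
time: 9.7
ee_pos: [0.5173, 0.0417, 0.0386]
tcp_rot: [179.9, 0.3, 174.1]
wrist_force: [-2.7, 6.0, 11.7]
opening: -0.0002
```

Emit:
play_rows(rows=[[1, [0.03, -0.15, 0.13], [0.1, -0.1, 0]], [1, [0.03, -0.17, 0.13], [0.1, -0.1, 0]]])

```text
time: 9.9
ee_pos: [0.518, 0.0405, 0.0386]
tcp_rot: [179.8, 0.8, 174.1]
wrist_force: [-0.2, 5.5, 9.4]
opening: -0.0
```

Emit:
play_rows(rows=[[1, [0.04, -0.18, 0.13], [0.1, 0.3, 0]], [1, [0.04, -0.2, 0.13], [0.1, 0.3, 0]], [1, [0.04, -0.2, 0.13], [0.1, 0.2, 0]]])

```text
time: 10.2
ee_pos: [0.5188, 0.0377, 0.0386]
tcp_rot: [179.7, 0.3, 174.3]
wrist_force: [-0.8, 6.1, 8.3]
opening: 0.0001
```

Run:
```python
from h import *
c=camera("wrist"); save(c,"w4"); o=get_obs(); print(o["ee_pos"],o["wrist_force"],o["tcp_rot"])
```

```text
[0.51883777 0.03758249 0.03865102] [-0.42183382  6.25175533  8.45651738] [179.71512443   0.32292214 174.27441029]
```

View pics/w4.png

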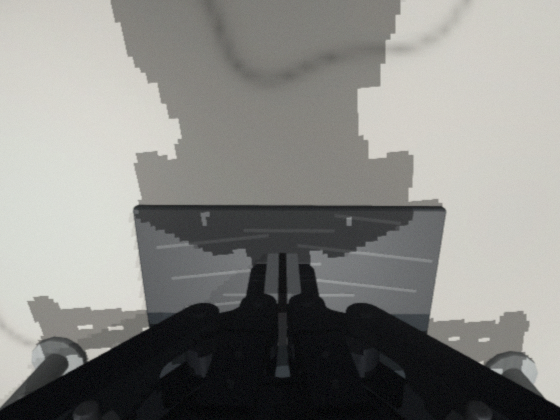

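```bash
cat >> h.py <<'E'
def edge(c,p,q,z=.0275):
  tip=np.array(get_obs()["ee_pos"])
  P=[ray(c,*a,z)[:2] for a in (p,q)]
  d=P[1]-P[0]; L=np.linalg.norm(d); u=d/L; w=tip[:2]-(P[0]+P[1])/2; n=np.array([-u[1],u[0]])
  print(np.round(P,4).tolist(),"L",round(L,4),"yaw",round(np.degrees(np.arctan2(-d[1],-d[0])),2),"along",round(w@u,4),"behind",round(-(w@n),4))
E
python3 - <<'E'
from h import *
c=camera("wrist"); edge(c,(136,209),(446,210)); print(get_obs()["wrist_force"])
E
```

```text
[[0.5802, 0.0023], [0.4439, 0.0162]] L 0.1371 yaw -5.8 along -0.0039 behind 0.0289
[-0.1474728   4.63600722  7.67501537]
```

Emit:
play_rows(rows=[[1, [0.06, -0.22, 0.15], [0.2, 0.2, 0.2]], [1, [0.06, -0.24, 0.15], [0.2, 0.2, 0.2]], [1, [0.06, -0.24, 0.15], [0.2, 0.2, 0.2]], [1, [0.06, -0.24, 0.15], [0.2, 0.2, 0.2]]])

```text
time: 10.7
ee_pos: [0.5198, 0.0326, 0.0386]
tcp_rot: [179.9, 0.1, 173.6]
wrist_force: [-1.0, 5.8, 9.1]
opening: 0.0002
```

Emit:
play_rows(rows=[[1, [0.09, -0.25, 0.17], [0.2, 0.2, 0.15]], [1, [0.09, -0.25, 0.17], [0.2, 0.2, 0.15]], [1, [0.09, -0.25, 0.17], [0.2, 0.2, 0.15]], [1, [0.09, -0.25, 0.17], [0.2, 0.2, 0.15]], [1, [0.09, -0.25, 0.17], [0.2, 0.2, 0.15]], [1, [0.09, -0.25, 0.17], [0.2, 0.2, 0.15]]])

```text
time: 11.3
ee_pos: [0.5203, 0.0247, 0.0386]
tcp_rot: [-179.8, -0.1, 173.0]
wrist_force: [-0.1, 6.1, 10.5]
opening: -0.0
```

Emit:
play_rows(rows=[[1, [0.09, -0.28, 0.17], [0.1, 0.15, 0.12]], [1, [0.09, -0.28, 0.17], [0.1, 0.15, 0.12]], [1, [0.09, -0.28, 0.17], [0.1, 0.15, 0.12]], [1, [0.09, -0.28, 0.17], [0.1, 0.15, 0.12]], [1, [0.09, -0.28, 0.17], [0.1, 0.15, 0.12]], [1, [0.09, -0.28, 0.17], [0.1, 0.15, 0.12]], [1, [0.09, -0.28, 0.17], [0.1, 0.15, 0.12]], [1, [0.09, -0.28, 0.17], [0.1, 0.15, 0.12]]])

```text
time: 12.1
ee_pos: [0.5207, 0.0129, 0.0387]
tcp_rot: [179.5, 0.1, 172.5]
wrist_force: [-0.3, 7.6, 10.5]
opening: -0.0
```

Run:
```python
from h import *
c=camera("wrist"); save(c,"w5"); print(get_obs()["wrist_force"])
c=camera("scene"); save(c,"s5",(180,60,340,280),2.7)
```

```text
[-0.22440245  7.85833953 10.51723026]
```

View pics/w5.png

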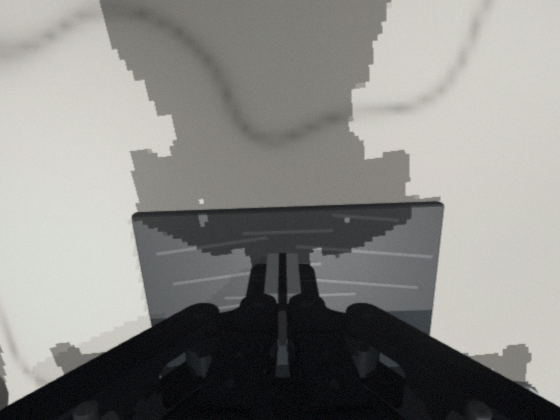

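View pics/s5.png

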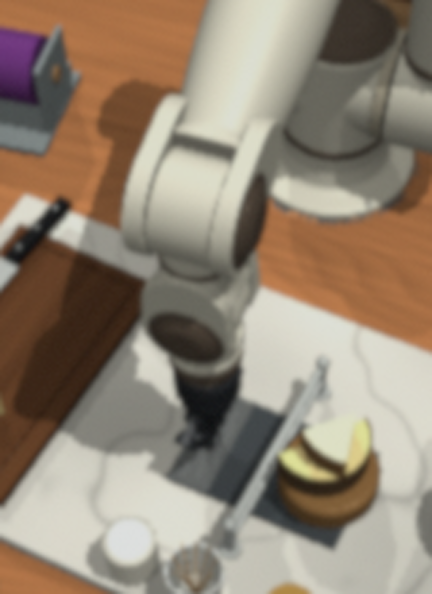

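Emit:
play_rows(rows=[[1, [0.13, -0.3, 0.17], [0.2, 0.15, 0.05]], [1, [0.14, -0.3, 0.17], [0.2, 0.15, 0.05]], [1, [0.14, -0.3, 0.17], [0.2, 0.15, 0.05]], [1, [0.14, -0.3, 0.17], [0.2, 0.15, 0.05]], [1, [0.14, -0.3, 0.17], [0.2, 0.15, 0.05]], [1, [0.14, -0.3, 0.17], [0.2, 0.15, 0.05]]])

```text
time: 12.8
ee_pos: [0.5189, 0.0041, 0.0387]
tcp_rot: [179.5, 0.4, 172.5]
wrist_force: [1.5, 8.4, 10.1]
opening: -0.0
```

Emit:
play_rows(rows=[[1, [0.16, -0.3, 0.19], [0.4, 0.25, 0.05]], [1, [0.16, -0.3, 0.19], [0.4, 0.25, 0.05]], [1, [0.16, -0.3, 0.19], [0.4, 0.25, 0.05]], [1, [0.16, -0.3, 0.19], [0.4, 0.25, 0.05]], [1, [0.16, -0.3, 0.19], [0.4, 0.25, 0.05]], [1, [0.16, -0.3, 0.19], [0.4, 0.25, 0.05]]])

```text
time: 13.4
ee_pos: [0.517, -0.0046, 0.0386]
tcp_rot: [-179.3, 0.2, 172.6]
wrist_force: [1.1, 8.0, 11.1]
opening: -0.0002
```

Run:
```python
from h import *
c=camera("wrist"); save(c,"w6"); print(get_obs()["wrist_force"])
c=camera("scene"); save(c,"s6",(180,60,340,280),2.7)
```

```text
[ 1.15248877  6.8903772  10.70191753]
```

View pics/w6.png

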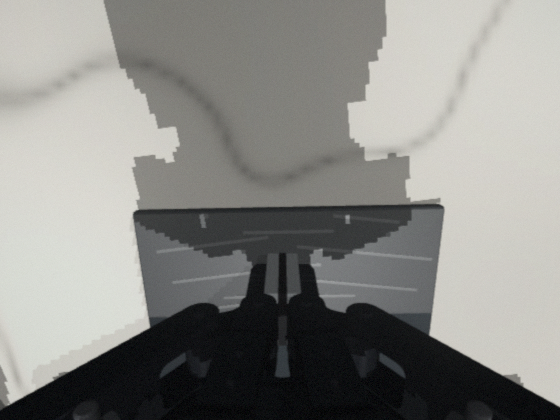

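View pics/s6.png

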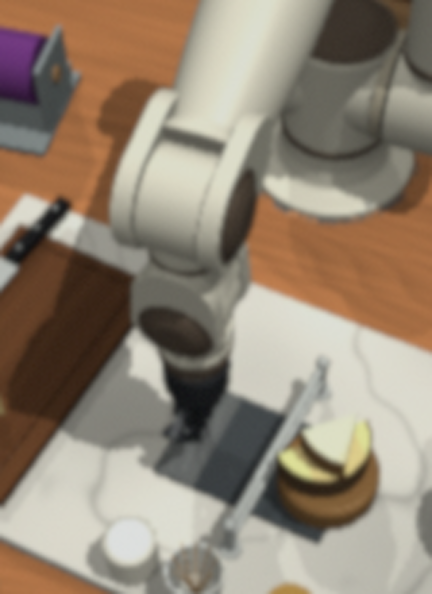

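The wheel is now against the rail and the stack is upright. The slate's leading edge is at (135,212) to (443,207).

Emit:
play_rows(rows=[[1, [0.16, -0.32, 0.19], [0.25, 0.25, 0.1]], [1, [0.16, -0.32, 0.19], [0.25, 0.25, 0.1]], [1, [0.16, -0.32, 0.19], [0.25, 0.25, 0.1]], [1, [0.16, -0.32, 0.19], [0.25, 0.25, 0.1]], [1, [0.16, -0.32, 0.19], [0.25, 0.25, 0.1]], [1, [0.16, -0.32, 0.19], [0.25, 0.25, 0.1]], [1, [0.16, -0.32, 0.19], [0.25, 0.25, 0.1]], [1, [0.16, -0.32, 0.19], [0.25, 0.25, 0.1]]])

```text
time: 14.3
ee_pos: [0.514, -0.018, 0.0387]
tcp_rot: [-178.9, -0.1, 172.2]
wrist_force: [1.2, 7.7, 10.8]
opening: -0.0
```

Emit:
play_rows(rows=[[1, [0.16, -0.32, 0.19], [0.25, 0.25, 0.1]], [1, [0.16, -0.32, 0.19], [0.25, 0.25, 0.1]], [1, [0.16, -0.32, 0.19], [0.25, 0.25, 0.1]], [1, [0.16, -0.32, 0.19], [0.25, 0.25, 0.1]], [1, [0.16, -0.32, 0.19], [0.25, 0.25, 0.1]], [1, [0.16, -0.32, 0.19], [0.25, 0.25, 0.1]]])

```text
time: 14.9
ee_pos: [0.5116, -0.0279, 0.0387]
tcp_rot: [-178.6, -0.3, 172.0]
wrist_force: [1.7, 7.7, 11.1]
opening: -0.0002
```

Emit:
play_rows(rows=[[1, [0.14, -0.3, 0.19], [0, 0.1, 0.08]], [1, [0.14, -0.3, 0.19], [0, 0.1, 0.08]], [1, [0.14, -0.3, 0.19], [0, 0.1, 0.08]], [1, [0.14, -0.3, 0.19], [0, 0.1, 0.08]], [1, [0.14, -0.3, 0.19], [0, 0.1, 0.08]], [1, [0.14, -0.3, 0.19], [0, 0.1, 0.08]]])

```text
time: 15.5
ee_pos: [0.5102, -0.0387, 0.0386]
tcp_rot: [-179.6, 0.4, 171.8]
wrist_force: [0.9, 7.1, 10.4]
opening: 0.0001
```

Run:
```python
from h import *
c=camera("wrist"); save(c,"w7"); print(get_obs()["wrist_force"])
c=camera("scene"); save(c,"s7",(180,60,340,280),2.7)
```

```text
[1.10990959 5.17259501 9.79726714]
```

View pics/w7.png

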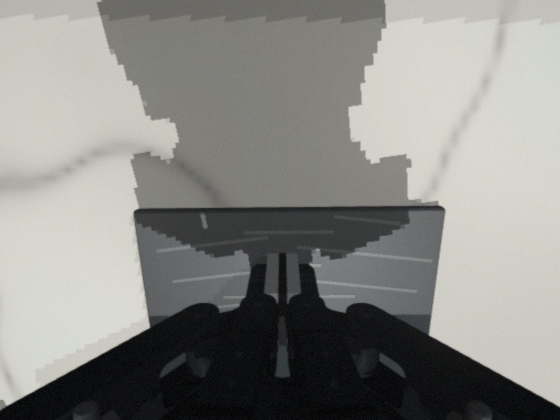

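View pics/s7.png

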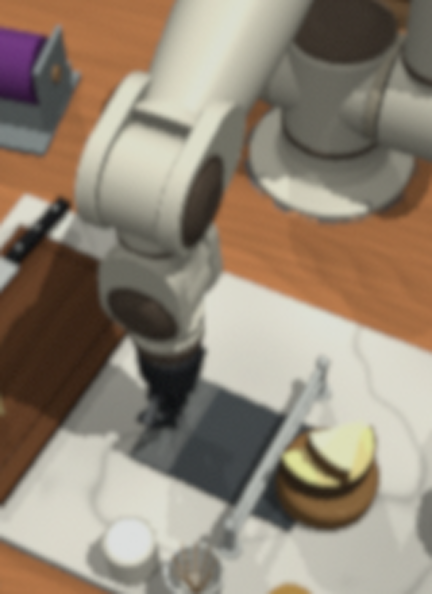

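Emit:
play_rows(rows=[[1, [0.16, -0.3, 0.19], [0.1, 0.2, 0.08]], [1, [0.16, -0.3, 0.19], [0.1, 0.2, 0.08]], [1, [0.16, -0.3, 0.19], [0.1, 0.2, 0.08]], [1, [0.16, -0.3, 0.19], [0.1, 0.2, 0.08]], [1, [0.16, -0.3, 0.19], [0.1, 0.2, 0.08]], [1, [0.16, -0.3, 0.19], [0.1, 0.2, 0.08]], [1, [0.16, -0.3, 0.19], [0.1, 0.2, 0.08]], [1, [0.16, -0.3, 0.19], [0.1, 0.2, 0.08]]])

```text
time: 16.4
ee_pos: [0.5071, -0.0544, 0.0386]
tcp_rot: [-179.9, 0.6, 171.4]
wrist_force: [1.1, 6.1, 10.6]
opening: 0.0001
```

Emit:
play_rows(rows=[[1, [0.16, -0.3, 0.2], [0.1, 0.15, 0.08]], [1, [0.16, -0.3, 0.2], [0.1, 0.15, 0.08]], [1, [0.16, -0.3, 0.2], [0.1, 0.15, 0.08]], [1, [0.16, -0.3, 0.2], [0.1, 0.15, 0.08]], [1, [0.16, -0.3, 0.2], [0.1, 0.15, 0.08]], [1, [0.16, -0.3, 0.2], [0.1, 0.15, 0.08]], [1, [0.16, -0.3, 0.2], [0.1, 0.15, 0.08]], [1, [0.16, -0.3, 0.2], [0.1, 0.15, 0.08]]])

```text
time: 17.2
ee_pos: [0.5046, -0.0703, 0.0386]
tcp_rot: [179.8, 1.4, 171.1]
wrist_force: [0.4, 5.1, 12.4]
opening: -0.0001
```

Run:
```python
from h import *
c=camera("wrist"); save(c,"w8"); print(get_obs()["wrist_force"])
c=camera("scene"); save(c,"s8",(180,60,340,280),2.7)
```

```text
[ 1.08639729  4.70538216 11.75162789]
```

View pics/w8.png

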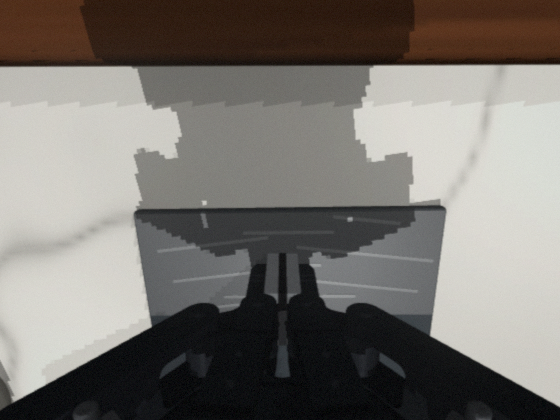

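View pics/s8.png

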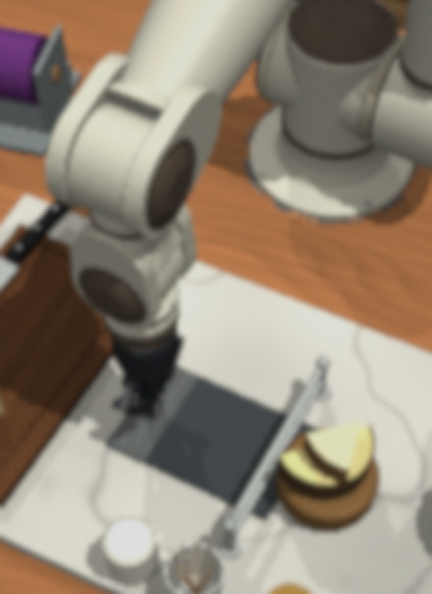

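Run:
```python
from h import *
c=camera("wrist"); save(c,"w8c",(100,40,480,230),2.1); edge(c,(135,211),(444,208))
edge(c,(135,67),(444,65.5),.0215); edge(c,(135,57),(444,55),.0415); print(get_obs()["wrist_force"])
```

```text
[[0.5654, -0.108], [0.4301, -0.0894]] L 0.1366 yaw -7.84 along -0.003 behind 0.0288
[[0.5508, -0.1668], [0.4267, -0.1478]] L 0.1256 yaw -8.74 along -0.0025 behind 0.0881
[[0.5417, -0.167], [0.4351, -0.1507]] L 0.1077 yaw -8.69 along -0.0027 behind 0.0897
[ 1.25736542  3.91692476 12.59834964]
```

View pics/w8c.png

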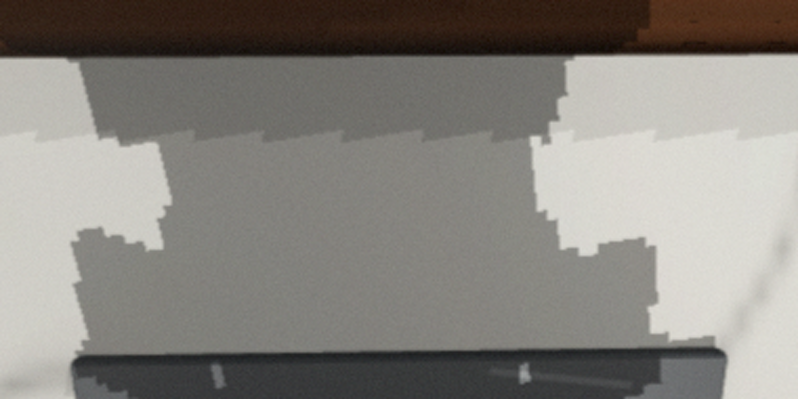

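Emit:
play_rows(rows=[[1, [0.17, -0.3, 0.19], [0.1, 0.4, 0.08]], [1, [0.17, -0.3, 0.19], [0.1, 0.4, 0.08]], [1, [0.17, -0.3, 0.19], [0.1, 0.4, 0.08]], [1, [0.17, -0.3, 0.19], [0.1, 0.4, 0.08]], [1, [0.17, -0.3, 0.19], [0.1, 0.4, 0.08]], [1, [0.17, -0.3, 0.19], [0.1, 0.4, 0.08]], [1, [0.17, -0.3, 0.19], [0.1, 0.4, 0.08]], [1, [0.17, -0.3, 0.19], [0.1, 0.4, 0.08]]])

```text
time: 18.15
ee_pos: [0.5006, -0.0871, 0.0386]
tcp_rot: [179.6, -0.1, 170.8]
wrist_force: [1.7, 4.4, 11.9]
opening: -0.0001
```

Emit:
play_rows(rows=[[1, [0.17, -0.3, 0.19], [0.1, 0.3, 0.1]], [1, [0.17, -0.3, 0.19], [0.1, 0.3, 0.1]], [1, [0.17, -0.3, 0.19], [0.1, 0.3, 0.1]], [1, [0.17, -0.3, 0.19], [0.1, 0.3, 0.1]], [1, [0.17, -0.3, 0.19], [0.1, 0.3, 0.1]], [1, [0.17, -0.3, 0.19], [0.1, 0.3, 0.1]], [1, [0.17, -0.3, 0.19], [0.1, 0.3, 0.1]], [1, [0.17, -0.3, 0.19], [0.1, 0.3, 0.1]]])

```text
time: 18.95
ee_pos: [0.4959, -0.1056, 0.0386]
tcp_rot: [179.7, -0.7, 170.3]
wrist_force: [1.1, 4.0, 11.6]
opening: 0.0002
```

Run:
```python
from h import *
c=camera("wrist"); save(c,"w9"); print(get_obs()["wrist_force"])
c=camera("scene"); save(c,"s9",(180,60,340,280),2.7)
```

```text
[ 0.24048103  3.65252519 11.14928006]
```

View pics/w9.png

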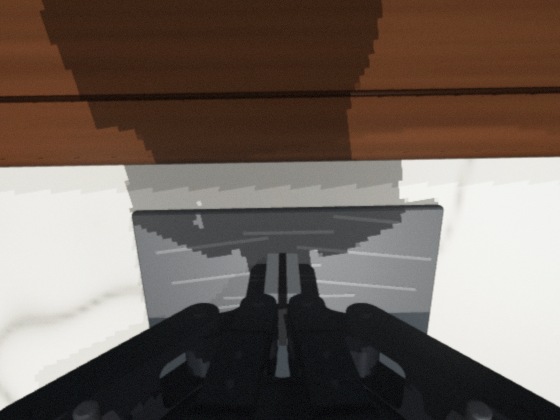

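View pics/s9.png

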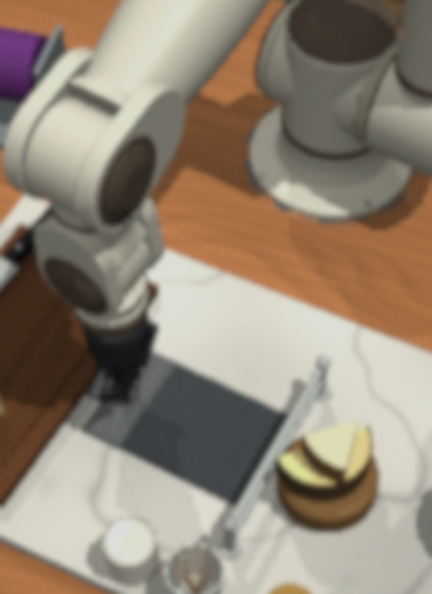

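Run:
```python
from h import *
c=camera("wrist"); save(c,"w9c",(100,140,480,230),2.1); edge(c,(134,212),(441,207.5))
edge(c,(134,163),(441,158.5),.0415);edge(c,(134,163),(441,158.5),.0215);  print(get_obs()["wrist_force"])
```

```text
[[0.5551, -0.1444], [0.4209, -0.1229]] L 0.1359 yaw -9.08 along -0.0034 behind 0.0287
[[0.5422, -0.1668], [0.4266, -0.1485]] L 0.1171 yaw -9.01 along -0.0032 behind 0.0529
[[0.5513, -0.1647], [0.4176, -0.1435]] L 0.1354 yaw -9.01 along -0.0037 behind 0.0494
[ 1.43521888  2.32249419 11.41416556]
```

View pics/w9c.png

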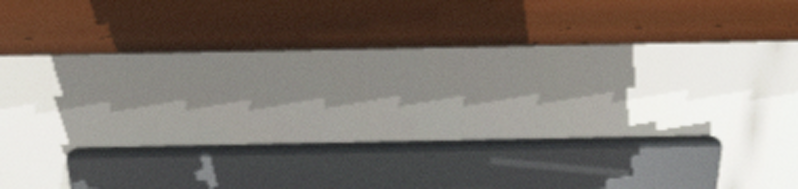

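Emit:
play_rows(rows=[[1, [0.11, -0.3, 0.19], [0.1, 0.1, -0.03]], [1, [0.11, -0.3, 0.19], [0.1, 0.1, -0.03]], [1, [0.11, -0.3, 0.19], [0.1, 0.1, -0.03]], [1, [0.11, -0.3, 0.19], [0.1, 0.1, -0.03]], [1, [0.11, -0.25, 0.18], [0.1, 0.1, -0.03]], [1, [0.11, -0.2, 0.17], [0.1, 0.1, -0.03]]])

```text
time: 19.7
ee_pos: [0.4952, -0.1188, 0.0386]
tcp_rot: [179.9, -0.0, 170.6]
wrist_force: [0.7, 3.1, 9.1]
opening: 0.0005
```

Run:
```python
from h import *
c=camera("wrist"); save(c,"w10c",(100,140,480,230),2.1); print(get_obs()["wrist_force"])
```

```text
[ 0.99074904  2.55610407 10.77476158]
```

View pics/w10c.png

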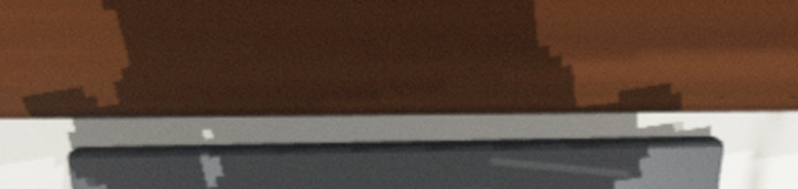

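Run:
```python
from h import *
c=camera("wrist"); edge(c,(133.5,212),(443,206.5))
edge(c,(133,195.7),(443,192.6),.0415);print(get_obs()["wrist_force"])
```

```text
[[0.5554, -0.157], [0.4199, -0.1373]] L 0.1369 yaw -8.27 along -0.0034 behind 0.0289
[[0.5465, -0.1671], [0.426, -0.1485]] L 0.122 yaw -8.75 along -0.0029 behind 0.0397
[ 0.0651686   2.95290175 10.72704164]
```

Emit:
play_rows(rows=[[1, [0.1, -0.18, 0.17], [0.1, 0.1, 0.05]], [1, [0.1, -0.18, 0.17], [0.1, 0.1, 0.05]], [1, [0.1, -0.16, 0.16], [0.1, 0.1, 0.05]], [1, [0.1, -0.14, 0.16], [0.1, 0.1, 0.05]], [1, [0.1, -0.12, 0.16], [0.1, 0.1, 0.05]]])

```text
time: 20.3
ee_pos: [0.4952, -0.1241, 0.0386]
tcp_rot: [-180.0, 0.4, 170.5]
wrist_force: [0.1, 4.2, 10.6]
opening: 0.0001
```

Run:
```python
from h import *
c=camera("wrist"); save(c,"w11c",(100,140,480,230),2.1); print(get_obs()["wrist_force"],c["shot"])
```

```text
[0.48190782 3.03672836 9.730623  ] 29
```

View pics/w11c.png

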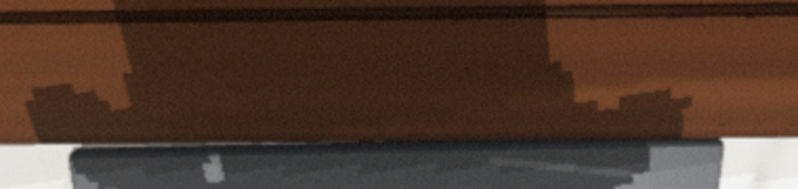

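Emit:
play_rows(rows=[[1, [0.11, -0.13, 0.16], [0.1, 0.1, 0.05]], [1, [0.11, -0.13, 0.16], [0.1, 0.1, 0.05]], [1, [0.11, -0.13, 0.16], [0.1, 0.1, 0.05]]])

```text
time: 20.65
ee_pos: [0.495, -0.1264, 0.0386]
tcp_rot: [-179.9, 0.6, 170.5]
wrist_force: [-0.0, 3.9, 10.2]
opening: -0.0003
```

Emit:
play_rows(rows=[[1, [0.11, -0.13, 0.16], [0.1, 0.1, 0.05]], [1, [0.11, -0.13, 0.16], [0.1, 0.1, 0.05]]])

```text
time: 20.85
ee_pos: [0.495, -0.1279, 0.0386]
tcp_rot: [-179.8, 0.8, 170.4]
wrist_force: [-0.2, 4.0, 10.4]
opening: 0.0
```

Emit:
play_rows(rows=[[1, [0.12, -0.13, 0.16], [0.1, 0.25, 0.05]], [1, [0.12, -0.13, 0.16], [0.1, 0.25, 0.05]]])

```text
time: 21.05
ee_pos: [0.495, -0.1289, 0.0386]
tcp_rot: [-179.8, 0.7, 170.4]
wrist_force: [2.6, 6.7, 9.0]
opening: 0.0
```

Emit:
play_rows(rows=[[1, [0.12, -0.13, 0.16], [0.1, 0.25, 0.05]], [1, [0.12, -0.13, 0.16], [0.1, 0.25, 0.05]]])

```text
time: 21.25
ee_pos: [0.4951, -0.1291, 0.0386]
tcp_rot: [-179.9, 0.6, 170.4]
wrist_force: [0.6, 8.3, 11.8]
opening: 0.0003
```

Run:
```python
from h import *
c=camera("wrist"); save(c,"w12c",(100,140,480,230),2.1); print(get_obs()["wrist_force"],c["shot"])
c=camera("scene"); save(c,"s12",(150,120,350,270),4)
```

```text
[ 1.40249916  8.50270587 11.13815509] 30
```

View pics/w12c.png

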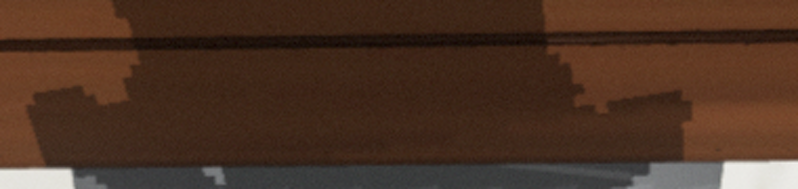

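View pics/s12.png

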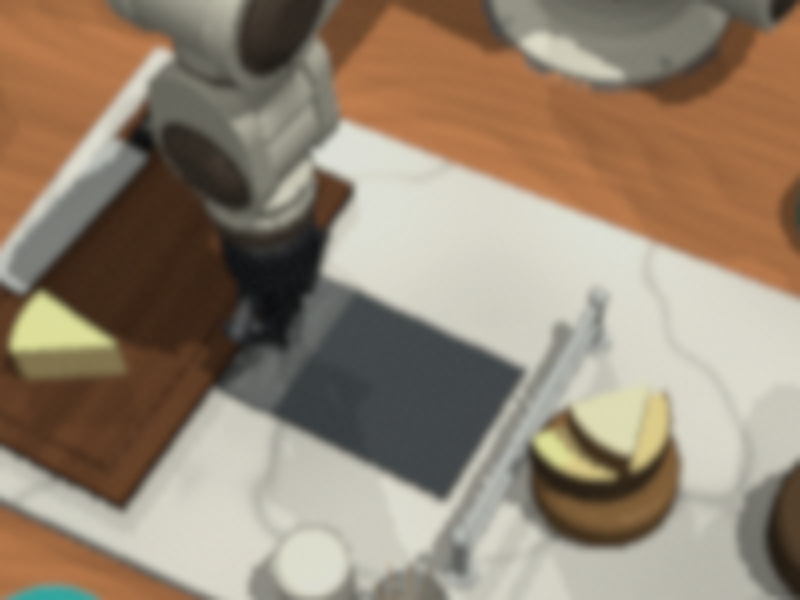

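Emit:
play_rows(rows=[[1, [0.11, -0.15, 0.15], [0.1, 0.2, 0]], [1, [0.11, -0.15, 0.15], [0.1, 0.2, 0]]])

```text
time: 21.55
ee_pos: [0.4951, -0.1292, 0.0386]
tcp_rot: [179.9, 0.5, 170.5]
wrist_force: [0.4, 6.3, 9.9]
opening: 0.0004
```

Emit:
play_rows(rows=[[1, [0.05, 0, 0.05], [0, 0, 0]], [1, [0, 0, -0.1], [0, 0, 0]], [1, [0, 0, -0.3], [0, 0, 0]], [1, [0, 0, -1], [0, 0, 0]], [1, [0, 0, -3], [0, 0, 0]], [1, [0, 0, -4], [0, 0, 0]], [1, [0, 1, -4], [0, 0, 0]], [1, [0, 3, -4], [0, 0, 0]], [1, [0, 4, 0], [0, 0, 0]], [1, [0, 4, 0], [0, 0, 0]], [1, [0, 0, 0], [0, 0, 0]], [1, [0, 0, 0], [0, 0, 0]]])

```text
time: 22.75
ee_pos: [0.5123, -0.0083, 0.2139]
tcp_rot: [179.9, 0.7, 170.3]
wrist_force: [1.1, 0.5, -0.1]
opening: 0.0002
```

Run:
```python
from h import *
c=camera("wrist"); save(c,"w13"); print(c["xyz"],get_obs()["ee_pos"])
c=camera("scene"); save(c,"s13",(150,120,350,270),4)
c=camera("top"); save(c,"t13",(205,110,405,270),4)
```

```text
[ 0.49790907 -0.08187819  0.34517679] [ 0.51234065 -0.00860543  0.21386273]
```

View pics/w13.png

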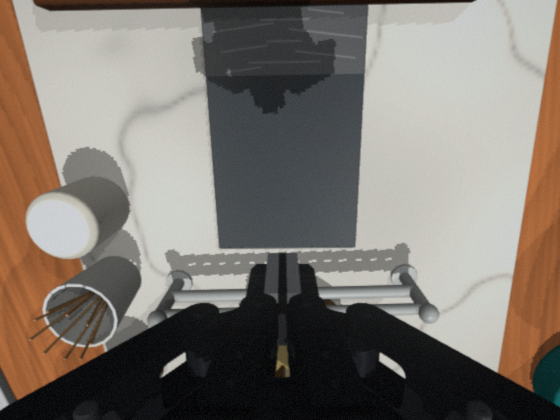

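View pics/s13.png

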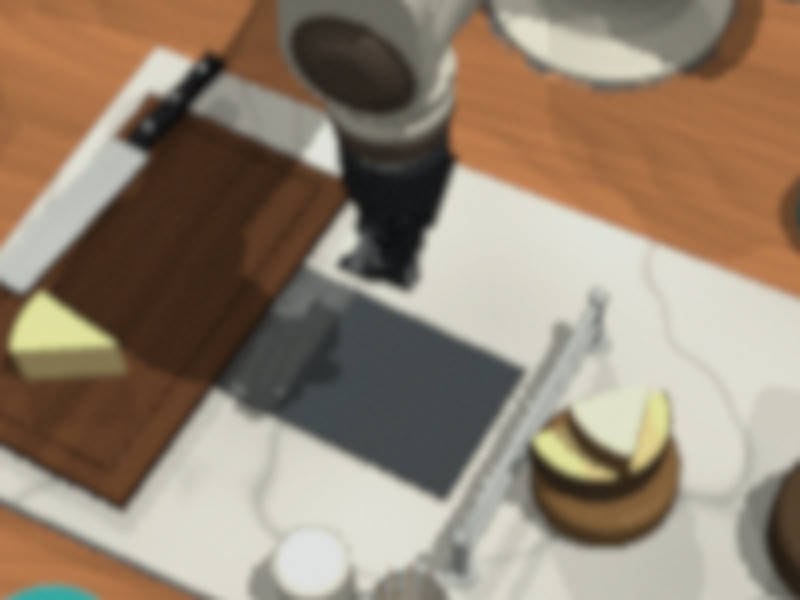

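View pics/t13.png

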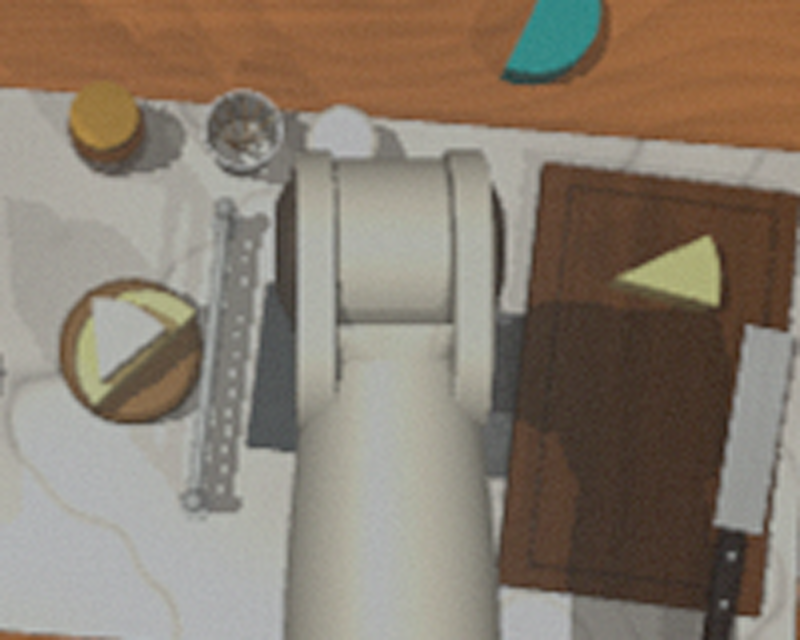

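Run:
```python
from h import *
c=camera("wrist"); save(c,"w14",(170,0,400,60),3.4)
```

```text
(no output)
```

View pics/w14.png

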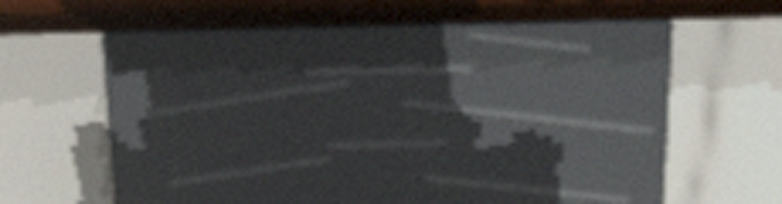

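Run:
```python
from h import *
o=get_obs(); print(o["time"],o["wrist_force"]); print(job_done())
```

```text
22.95 [ 0.30847571 -1.34829767  0.4937357 ]
the job is handed in; nothing more can be done
None
```

The slate now lies flush along the edge of the dark cutting board, and the cheese stack is still standing behind the rail. I handed the job in at 22.95 s; no verdict came back.

**How it went:** I pressed closed fingertips on the rough end with about 9–12 N. I drew the slate under the rail at about 13–23 mm/s and turned it about 2° on the way to match the board's angle. It came up to the board at about 7 mm/s, and I then lifted the arm clear. The highest combined force I read on the arm was about 14.5 N, but readings came only at the end of each move, so a brief higher peak could have gone unseen.

**Last checks:**
- **Slate at the board:** The final close picture shows no marble between slate and board along the whole edge. That view would hide a gap of up to about 1.5 mm. About 11 mm before contact, the slate and board edges were within 0.5° of parallel.
- **Stack and slate's far end:** The slate's far edge is clear of the rail on the board side. The wheel stands on the marble against the rail with the half wheel and wedge on it, all upright. I judged this by eye in the scene and top pictures and did not measure it.
- **Other things:** No bystander shows any visible movement, and the arm touched nothing at the end.

**Where measurements disagreed:** The first wrist-camera picture put things about 6 mm further from the board than the top camera did, probably because the arm was still settling. I relied on later wrist pictures and on feeling the contact instead.

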